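# Put the leaning headset on charge in the free bay

### The arm

A 7-joint arm with a two-finger parallel gripper is mounted at the origin on the work surface. World frame = base frame: x ahead of the robot, y to its left, z up, the work surface at z = 0. Lengths are in m, angles in rad, forces in N, time in s.
With the tool pointing down it reaches from about 0.425 to 0.875 m from the base axis. Payload 4.7 kg.
Tool frame: the origin (TCP) lies at the very end of the fingers, on their centre line; the grasp point (between the pads) lies 19 mm behind it; z points along the fingers, y is the line along which they close (so a half turn about z gives the same grasp; the last joint's range is limited). The gripper opens to 87 mm and grips with 3 to 60 N. Pads are 19 mm wide; open, the fingers measure 117 mm over their backs; the gripper's body (75 mm by 190 mm) begins 51 mm behind the grasp point.
Start: joints at [-1.152, 0.321, -0.07, 1.45, 0.023, 1.371, -0.057], TCP at [0.256, 0.597, 0.223] pointing down, gripper open.
Joint ranges: [-2.86, 2.86], [-0.3, 2.09], [-1.38, 1.24], [0.06, 2.45], [-1.56, 4.7], [0.09, 2.05], [-2.69, 2.69]. Speed limits (rad/s): [2.57, 2.57, 3.14, 3.14, 3.14, 3.14, 3.14].

### API

Orientations are given as a rotation vector (axis times angle).
In Python, from bench import ctrl, get_image, job gives the robot as it stands.
- The arm moves only by the shell command python3 -m crank 'ROWS' [FORCE]. ROWS is JSON, a list that holds one entry, the list of rows, each a list of 5 numbers: the shift along the tool's x, y, z in mm, then the turn about the tool's z in rad, then the closure, from -1 (fully open) to 1 (shut), so that 0 is half open. A call has 1 to 10 rows; each row shifts and turns the commanded pose from where the row before left it, along the tool's axes as they then stand; what a row does not reach is not made up. A row lasts 1/12 s, in which the tool goes at most 41.7 mm and 7.16 degrees, less where a joint would pass 70% of its speed; a pose out of reach is approached as far as the arm can. A call with a gripper value outside its range is refused whole. The fingers move at their own pace and stop on an object; FORCE is the grip in N (left out, the last holds). Time passes only in rows, so rows that do not move let the fingers close. It gives the time, the measured TCP pose, the force, the opening and the grip force at its end, in the units of the state.
- ctrl.get_state(): the state, without advancing time (a new reading comes with each control period).
- get_image(name): name is "scene" or "side" or "wrist"; returns a dict with "pixels" (480x640x3 uint8, red, green, blue), "fx", "fy", "cx", "cy" (pixels), "T" (4x4, takes a point from camera to world coordinates); the wrist camera has in their place "T_tool_cam" (4x4, takes a point from camera to tool coordinates, whose origin is the TCP and whose axes are the flange's). Camera axes: x right, y down, z forward; pixel columns grow to the right and rows downward; lengths in m; the calibration is good to about 2 mm. A picture is of the moment at which its call begins: read the wrist's pose just before it. There is no depth.
- job.close_job(): hands the job in; it is judged then, once.
The state is a dict: "time": time; "joint_positions": joint angles; "qd": joint speeds; "joint_torque": joint torques, N m; "position": TCP position; "tool_rot": TCP orientation; "ft_force": force on the tool from outside, world axes, zero at the start; "torque": the same for the moment, N m; "grip_width": opening from 0.0 (shut) to 1.0 (fully open); "grip_force": force on a finger pad.
Only numpy, scipy, OpenCV 4.12 (cv2) and the standard library are available. Lean on these libraries where they do the work, as an engineer would, in place of code of your own. Each camera call takes 0.05 s, during which the arm holds its last target. There are 200 camera calls.

### The job

The test headset was left leaning against the low bench supply: take it off and hang it by its headband over the rail of the charging rack, in the one bay that has no headset, without dropping it. Then switch that bay's charger on by pushing the lever in front of it fully over to its other side. Leave the two parked headsets and their levers as they are.

Things in the scene. Friction and masses are not known exactly. Their poses are not given: they have to be found in the camera images.
- headset: Loose rigid headset, an inverted U, 0.2 kg, leaning 35 deg back. Origin: middle of the crown's underside; x across the band, y ear to ear, z cups to crown. Crown: straight bar 60 mm (y) x 22 mm (x, grip here) x 12 mm thick (z 0 to 12). Side bands slope to arms 6 mm thick at y = +-62. Ear cups: radius 28, 26 thick, centred at y = +-60, z = -120.
- headset_crown (a point): Middle of the top face of the loose headset's crown (12 mm above its origin, along its z); axes as the headset's.
- supply: Low white bench power supply, 160 deep x 210 wide x 70 mm high, on a wooden tray 250 x 240 x 6 mm with a 10 mm lip at x = -73 mm. Origin on the table under the middle of its front top edge (edge at z = 78 mm); x points to its back (supply at x 0 to 162 mm), z up. The headset's crown leans towards +x, its cups stand on the tray. Fixed.
- rack: Charging rack: aluminium base plate (x -175 to 55, y +-225 mm, 12 thick); round steel rail 14 mm thick along y above the origin, top 178 mm above the table, on four posts 8 mm wide at y = -195, -65, 65, 195 mm that rise 14 mm above the rail and part it into three bays. Origin on the table under the rail's middle; z up. A round case 22 mm high lies on the base. Fixed.
- bay_1 (a point): Top of the rail at the middle of bay 1 (the leftmost, +y bay, rack y = 130 mm); y along the rail, z up. The bay is 122 mm wide between posts.
- bay_2 (a point): Top of the rail at the middle of bay 2 (the middle bay, rack y = 0 mm); y along the rail, z up. The bay is 122 mm wide between posts.
- bay_3 (a point): Top of the rail at the middle of bay 3 (the rightmost, -y bay, rack y = -130 mm); y along the rail, z up. The bay is 122 mm wide between posts.
- parked_a: Same headset shape as headset, but with its axes turned a quarter: origin on the underside of the crown (where it sits on the rail), x ear to ear, y across the band (along the rail), z up. Parked on one of the three bays.
- parked_b: Same headset shape as headset, but with its axes turned a quarter: origin on the underside of the crown (where it sits on the rail), x ear to ear, y across the band (along the rail), z up. Parked on one of the three bays.
- lever_1 (a joint): Angle of the toggle lever in front of bay 1: 0 = off, leaning 0.5 rad to the rack's -y; 1.0 = on, fully over, leaning 0.5 rad to +y. Starts at 0 to 0.3; stays where it is left, moves with about 1 N at the ball. Pivot at rack x = -125 mm, y of the bay's middle, z = 34 mm; the housing is 25 mm high on the base.
- lever_2 (a joint): Angle of the toggle lever in front of bay 2: 0 = off, leaning 0.5 rad to the rack's -y; 1.0 = on, fully over, leaning 0.5 rad to +y. Starts at 0 to 0.3; stays where it is left, moves with about 1 N at the ball. Pivot at rack x = -125 mm, y of the bay's middle, z = 34 mm; the housing is 25 mm high on the base.
- lever_3 (a joint): Angle of the toggle lever in front of bay 3: 0 = off, leaning 0.5 rad to the rack's -y; 1.0 = on, fully over, leaning 0.5 rad to +y. Starts at 0 to 0.3; stays where it is left, moves with about 1 N at the ball. Pivot at rack x = -125 mm, y of the bay's middle, z = 34 mm; the housing is 25 mm high on the base.
- lever_1_tip (a point): Centre of the 26 mm ball at the end of lever 1, 80 mm from its pivot.
- lever_2_tip (a point): Centre of the 26 mm ball at the end of lever 2, 80 mm from its pivot.
- lever_3_tip (a point): Centre of the 26 mm ball at the end of lever 3, 80 mm from its pivot.
Mind the look-alikes: they are no part of the job. What is shaped like the headset but red is not meant.

How it is judged:
By the outcome, as a careful person would: the job done as asked, in the order asked, and still so for the second after the job is handed in, with the robot touching nothing.
It also fails if it takes over 61 s, if anything falls off the work surface, if the arm or the gripper's body presses on something with over 40 N, if the wrist force passes 120 N, or if a joint passes its speed limit or range.

## Working session

There is one attempt and no reset: what is moved stays moved. The work goes in short steps, Python scripts to look and compute and a shell command to move; the robot and the scene stay as the last step left them, time stands still between calls to the robot, and variables do not carry over. Pictures are saved under pics/ and viewed, at most 10 in all, crops included, and the job is handed in when it is done.

```bash
mkdir -p pics; python3 - <<'E'
from bench import ctrl,get_image
import cv2,numpy as np
s=ctrl.get_state();print({k:np.round(v,3) for k,v in s.items()})
for n in ["scene","side"]:
    g=get_image(n);cv2.imwrite(f"pics/{n}0.png",g["pixels"][:,:,::-1]);print(n,g["fx"],g["cx"],g["cy"],np.round(g["T"],3).tolist())
    np.savez(f"{n}0.npz",**g)
E
```

```text
{'time': np.float64(0.0), 'joint_positions': array([-1.152,  0.322, -0.07 ,  1.452,  0.023,  1.371, -0.057]), 'qd': array([0.001, 0.   , 0.001, 0.002, 0.001, 0.   , 0.   ]), 'joint_torque': array([ 0.0000e+00, -4.9129e+01, -4.0400e-01, -3.1252e+01, -6.4000e-02,
        4.4000e-02,  0.0000e+00]), 'position': array([0.256, 0.597, 0.221]), 'tool_rot': array([-6.310e-01, -3.077e+00,  3.000e-03]), 'ft_force': array([0.626, 0.386, 0.019]), 'torque': array([-0.048, -0.037, -0.002]), 'grip_force': np.float64(0.0), 'grip_width': np.float64(1.001)}
scene 497.1198033809946 320.9684500527674 239.0335689572014 [[0.735, 0.444, -0.513, 1.11], [0.678, -0.505, 0.534, -0.645], [-0.022, -0.74, -0.672, 0.971], [0.0, 0.0, 0.0, 1.0]]
side 530.8872930297049 324.0437074306117 234.9510450492633 [[0.974, -0.126, 0.191, 0.256], [-0.228, -0.494, 0.839, -0.964], [-0.011, -0.86, -0.51, 0.726], [0.0, 0.0, 0.0, 1.0]]
```

View pics/scene0.png

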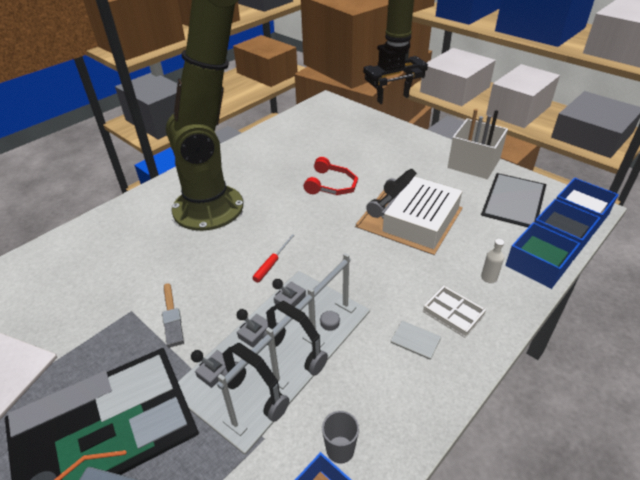

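View pics/side0.png

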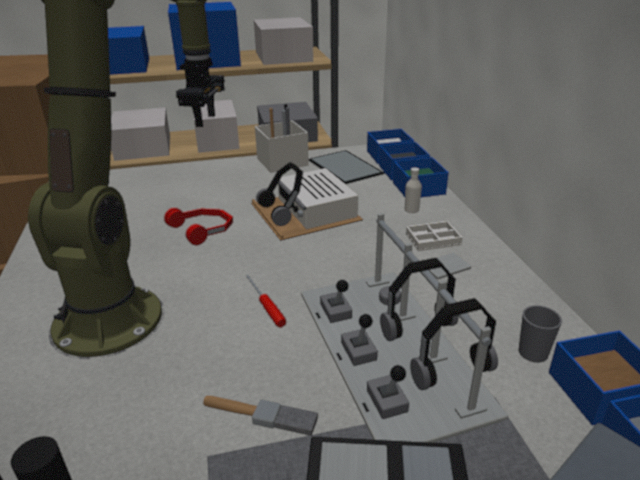

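The black headset leans on the white supply (scene ~(395,192), side ~(283,190)). The red one, scene ~(335,178) and side ~(205,222), lies on the table and is the look-alike. The rack's empty bay is the far one (+y, bay 1), between the posts at scene ~(312,300) and ~(348,270). I'll confirm this in one enlarged crop.

```bash
python3 - <<'E'
import cv2,numpy as np
a=cv2.imread("pics/scene0.png");b=cv2.imread("pics/side0.png")
def c(im,x,y,w,h): return cv2.resize(im[y:y+h,x:x+w],(400,300),interpolation=cv2.INTER_CUBIC)
m=np.vstack([np.hstack([c(a,352,155,120,90),c(b,240,150,120,90)]),np.hstack([c(a,180,240,200,150),c(b,305,205,200,150)])])
cv2.imwrite("pics/m0.png",m)
E
```

```text
(no output)
```

View pics/m0.png

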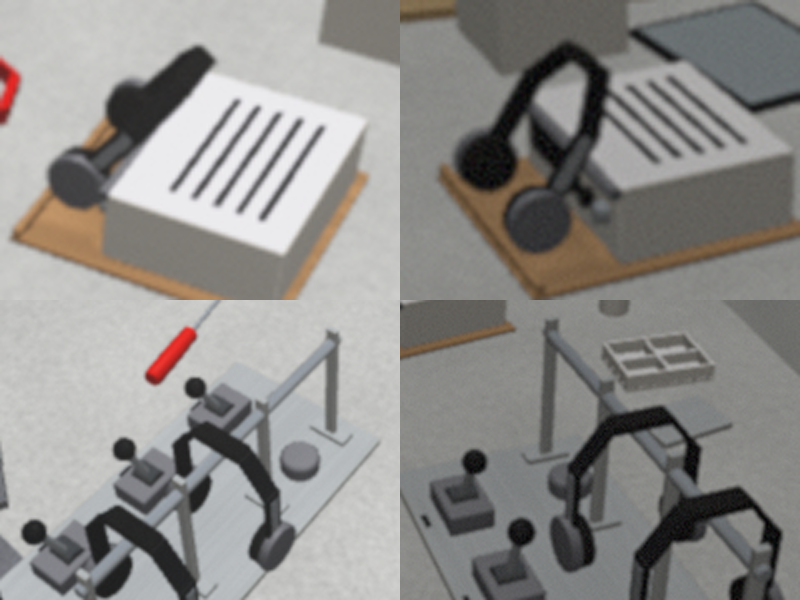

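Confirmed: the headset at scene (395,190) and side (283,190) is black and leaning on the supply. Bay 1 is the empty one: its posts are at scene (346,257) and (311,292), and its lever ball is at scene (277,284) and side (342,285). Now I'll triangulate.

```bash
cat > h.py <<'E'
import numpy as np
def ray(g,u,v,T=None):
    T=g["T"] if T is None else T
    d=T[:3,:3]@np.array([(u-g["cx"])/g["fx"],(v-g["cy"])/g["fy"],1]);return T[:3,3],d/np.linalg.norm(d)
def plane(o,d,z): return o+d*(z-o[2])/d[2]
def tri(rs):
    A=sum(np.eye(3)-np.outer(d,d) for o,d in rs);b=sum((np.eye(3)-np.outer(d,d))@o for o,d in rs)
    p=np.linalg.solve(A,b);return p,max(np.linalg.norm((np.eye(3)-np.outer(d,d))@(p-o)) for o,d in rs)
E
python3 - <<'E'
from h import *
a=dict(np.load("scene0.npz"));b=dict(np.load("side0.npz"))
P={"FLnear":((384.4,213.5),(306,208.5)),"BRnear":((437.5,230.9),(357,195)),"BRfar":((462.1,191),(324,167.4)),"cupnear":((375.4,208.4),(281.1,216)),"cupfar":((391,186.5),(265.5,198)),
"post195":((346.5,257.5),(380.5,216)),"p65":((311,292.5),(407,246.5)),"p-65":((271,331),(442,280)),"p-195":((221.5,377.5),(485,327.5)),"ball1":((277.5,284),(342.5,285.5))}
for k,(s,t) in P.items():
    p,e=tri([ray(a,*s),ray(b,*t)]);z=.192 if k[0]=="p" else .077
    print(k,p.round(3),round(e,4),plane(*ray(a,*s),z).round(3),plane(*ray(b,*t),z).round(3))
print(plane(*ray(a,413.5,171.5),.12),plane(*ray(b,295,167),.12))
E
```

```text
FLnear [0.486 0.267 0.069] 0.0028 [0.489 0.262 0.077] [0.484 0.246 0.077]
BRnear [0.639 0.304 0.07 ] 0.0007 [0.642 0.298 0.077] [0.635 0.289 0.077]
BRfar [0.594 0.507 0.071] 0.0011 [0.598 0.497 0.077] [0.591 0.496 0.077]
cupnear [0.424 0.308 0.032] 0.0016 [0.456 0.264 0.077] [0.414 0.222 0.077]
cupfar [0.397 0.422 0.036] 0.0025 [0.426 0.378 0.077] [0.389 0.334 0.077]
post195 [ 0.593 -0.026  0.183] 0.0007 [ 0.6   -0.034  0.192] [ 0.588 -0.04   0.192]
p65 [ 0.605 -0.154  0.182] 0.0014 [ 0.612 -0.162  0.192] [ 0.598 -0.167  0.192]
p-65 [ 0.619 -0.282  0.189] 0.0017 [ 0.623 -0.286  0.192] [ 0.617 -0.284  0.192]
p-195 [ 0.63  -0.414  0.191] 0.001 [ 0.632 -0.415  0.192] [ 0.629 -0.414  0.192]
ball1 [ 0.479 -0.141  0.104] 0.0005 [ 0.459 -0.125  0.077] [ 0.489 -0.106  0.077]
[0.46426664 0.43250494 0.12      ] [0.48883445 0.42278318 0.12      ]
```

```bash
python3 -m crank '[[[-36,-12.5,-4,0,-1],[-36,-12.5,-4,0,-1],[-36,-12.5,-4,0,-1],[-36,-12.5,-4,0,-1],[-36,-12.5,-4,0,-1],[-36,-12.5,-4,0,-1],[-36,-12.5,-4,0,-1],[-36,-12.5,-4,0,-1]]]'; python3 -m crank '[[[0,0,0,0.118,-1],[0,0,0,0.118,-1],[0,0,0,0.118,-1],[0,0,0,0.118,-1],[0,0,0,0.118,-1],[0,0,0,0.118,-1],[0,0,0,0.118,-1],[0,0,0,0.114,-1],[0,0,0,0,-1],[0,0,0,0,-1]]]'
cat > look.py <<'E'
import sys,cv2,numpy as np
from bench import ctrl,get_image
from scipy.spatial.transform import Rotation as R
def wrist(name):
    s=ctrl.get_state();g=get_image("wrist");Tt=np.eye(4);Tt[:3,:3]=R.from_rotvec(s["tool_rot"]).as_matrix();Tt[:3,3]=s["position"]
    g["T"]=Tt@g["T_tool_cam"];cv2.imwrite(f"pics/{name}.png",g["pixels"][:,:,::-1]);np.savez(name+".npz",**g)
    return s,g
def show(s):
    print("t",round(float(s["time"]),2),"pos",s["position"].round(4),"\naxes",R.from_rotvec(s["tool_rot"]).as_matrix().round(3).tolist(),"F",s["ft_force"].round(1),"grip",round(float(s["grip_width"]),3),round(float(s["grip_force"]),1))
E
python3 - <<'E'
from look import *
s,g=wrist("w1");show(s);print(g["T_tool_cam"].round(3).tolist(),g["fx"])
E
```

```text
time: 0.77
position: [0.4823, 0.3905, 0.2544]
tool_rot: [-0.631, -3.077, 0.001]
ft_force: [0.2, 0.7, 0.2]
grip_width: 0.999
grip_force: 0.0
time: 1.6
position: [0.4811, 0.3921, 0.2541]
tool_rot: [-1.953, -2.461, 0.001]
ft_force: [-0.3, -0.7, -0.0]
grip_width: 1.002
grip_force: 0.0
t 1.6 pos [0.4811 0.3921 0.2541] 
axes [[-0.227, 0.974, -0.0], [0.974, 0.227, -0.001], [-0.0, -0.001, -1.0]] F [-0.3 -0.7 -0. ] grip 1.002 0.0
[[-0.0, -0.955, -0.296, 0.082], [1.0, -0.0, -0.0, -0.002], [0.0, -0.296, 0.955, -0.162], [0.0, 0.0, 0.0, 1.0]] 382.55245077210066
```

View pics/w1.png

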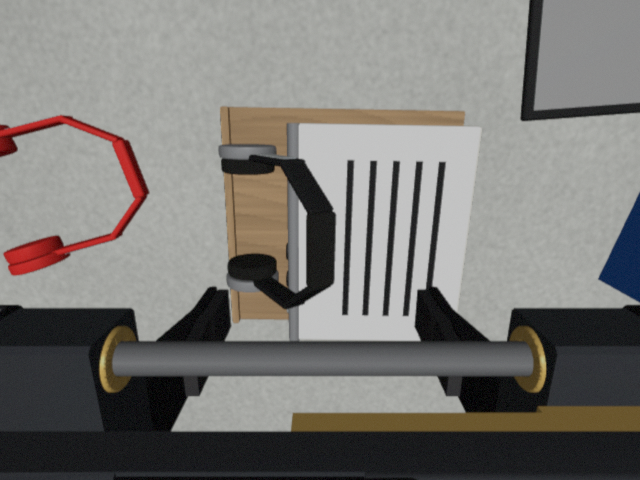

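Wrist view: the black crown spans pixels (308–334, 211–288), its centre is near (321,249), and the headset axes are nearly aligned with the tool. The red look-alike is at (100,190).

```bash
python3 - <<'E'
from h import *; import cv2
g=dict(np.load("w1.npz"));im=g["pixels"]
m=(im.max(2)<75)
for r in range(215,286,10):
    c=np.where(m[r,295:345])[0]+295;print(r,c.min(),c.max())
c=np.array([0.4811,.3921])
ax=np.array([[-.227,.974],[.974,.227]])
for u,v in [(308,212),(334,211),(335,285),(307,289),(321,249)]:
    p=plane(*ray(g,u,v),.137);print(p.round(4),(ax@(p[:2]-c)*1000).round(1))
for u,v in [(291,340),(292,123)]:
    p=plane(*ray(g,u,v),.078);print("edge",p.round(4),(ax@(p[:2]-c)*1000).round(1))
for u,v,z in [(250,272,.062),(248,158,.062)]: 
    p=plane(*ray(g,u,v),z);print("cup",p.round(4),(ax@(p[:2]-c)*1000).round(1))
E
```

```text
215 307 334
225 307 334
235 307 334
245 307 334
255 307 333
265 307 344
275 307 344
285 307 344
[0.4642 0.4089 0.137 ] [ 20.1 -12.6]
[0.4829 0.414  0.137 ] [20.9  6.7]
[0.4977 0.3563 0.137 ] [-38.7   8. ]
[0.4769 0.3479 0.137 ] [-42.1 -14.1]
[0.4802 0.3829 0.137 ] [-8.8 -3. ]
edge [0.4766 0.2639 0.078 ] [-123.9  -33.5]
edge [0.4353 0.4673 0.078 ] [ 83.6 -27.6]
cup [0.4222 0.3197 0.062 ] [-57.1 -73.8]
cup [0.4014 0.4284 0.062 ] [ 53.5 -69.4]
```

```bash
python3 -m crank '[[[-9.5,-2,10,0,-1],[0,0,30,0,-1],[0,0,30,0,-1],[0,0,30,0,-1],[0,0,24,0,-1],[0,0,0,0,0],[0,0,0,0,0],[0,0,0,0,0]]]' 6; python3 -m crank '[[[0,0,0,0,0.6],[0,0,0,0,0.6],[0,0,0,0,0.6],[0,0,0,0,0.6],[0,0,0,0,0.6],[0,0,0,0,0.6],[0,0,0,0,0.6],[0,0,0,0,0.6]]]' 6
python3 - <<'E'
from look import *
s,g=wrist("w2");show(s)
E
```

```text
time: 2.32
position: [0.4824, 0.3831, 0.1323]
tool_rot: [1.955, 2.458, 0.004]
ft_force: [-0.2, 1.2, 0.6]
grip_width: 0.853
grip_force: 0.0
time: 2.98
position: [0.4817, 0.3824, 0.1306]
tool_rot: [1.957, 2.458, 0.0]
ft_force: [0.8, 0.2, 0.8]
grip_width: 0.273
grip_force: 6.0
t 2.98 pos [0.4817 0.3824 0.1306] 
axes [[-0.224, 0.975, 0.0], [0.975, 0.224, 0.0], [0.0, 0.0, -1.0]] F [0.8 0.2 0.8] grip 0.273 6.0
```

View pics/w2.png

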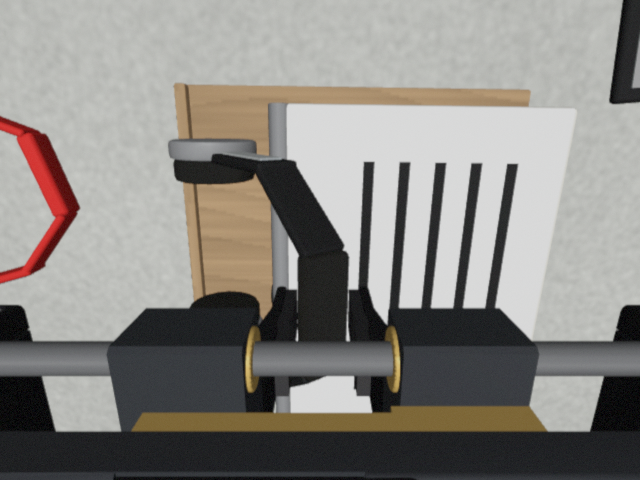

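The crown is gripped: pads at (285,340) and (365,340), cups about 3 mm short of the tray lip. Next I'll swing the crown upright about the cups held at the lip, using a light grip.

```bash
python3 -m crank '[[[0,-9.3,-6,0,0.6],[0,-9.7,-5.2,0,0.6],[0,-10.2,-4.2,0,0.6],[0,-10.5,-3.3,0,0.6],[0,0,0,0,0.6]]]' 6; python3 -m crank '[[[0,-10.7,-2.4,0,0.6],[0,-10.9,-1.4,0,0.6],[0,-11,-0.5,0,0.6],[0,-4,0,0,0.6],[0,0,0,0,0.6],[0,0,0,0,0.6]]]' 6
python3 - <<'E'
from look import *
s=ctrl.get_state();show(s)
g=get_image("side");a=get_image("scene")
np.savez("side1.npz",**g);np.savez("scene1.npz",**a)
c=lambda im,x,y,w,h: cv2.resize(im[y:y+h,x:x+w,::-1],(400,300),interpolation=cv2.INTER_CUBIC)
cv2.imwrite("pics/m1.png",np.hstack([c(a["pixels"],335,130,140,105),c(g["pixels"],220,125,140,105)]))
E
```

```text
time: 3.45
position: [0.4412, 0.3738, 0.1517]
tool_rot: [-1.955, -2.459, -0.004]
ft_force: [2.2, -0.0, 4.3]
grip_width: 0.272
grip_force: 6.0
time: 3.95
position: [0.406, 0.366, 0.1556]
tool_rot: [-1.955, -2.458, -0.004]
ft_force: [1.2, 1.3, 7.0]
grip_width: 0.257
grip_force: 6.0
t 3.95 pos [0.406  0.366  0.1556] 
axes [[-0.225, 0.974, 0.001], [0.974, 0.225, 0.002], [0.002, 0.001, -1.0]] F [1.2 1.3 7. ] grip 0.257 6.0
```

View pics/m1.png

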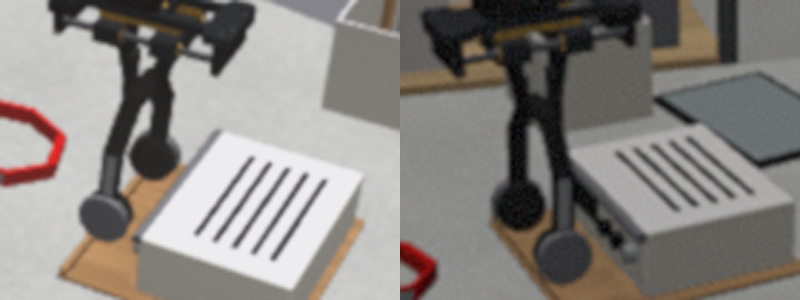

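The headset now stands upright in the grip: cups at crop (105,215) and (155,155), opening 22.4 mm, so the crown is flat between the pads. I'll grip firmly, lift, and work out the rack's geometry.

```bash
python3 -m crank '[[[0,0,0,0,0.6],[0,0,0,0,0.6],[0,0,-10,0,0.6],[0,0,-30,0,0.6],[0,0,-40,0,0.6],[0,0,-40,0,0.6],[0,0,-40,0,0.6],[0,0,-40,0,0.6],[0,0,-40,0,0.6],[0,0,0,0,0.6]]]' 30
python3 - <<'E'
from look import *; from h import *
s=ctrl.get_state();show(s);print(s["joint_positions"].round(2))
a=dict(np.load("scene0.npz"));b=dict(np.load("side0.npz"))
for g,n in((a,(285,290,380,355)),(b,(370,270,420,320))):
    x,y,X,Y=n;cv2.imwrite("/tmp/x.png",g["pixels"][y:Y,x:X])
yd=np.array([-.096,.995]);yd/=np.linalg.norm(yd);xd=np.array([yd[1],-yd[0]]);o=np.array([.6124,-.2253])
# case top: scene crop (300,452)/2 ; side crop partly hidden (566,478)
for g,u,v in((a,330,316),(b,305+83,205+90)):
    p=plane(*ray(g,u,v),.034)[:2];print("case",p.round(3),"rack",(xd@(p-o)).round(3),(yd@(p-o)).round(3))
p=np.array([.479,-.141]);print("ball1 rack",xd@(p-o),yd@(p-o))
E
```

```text
time: 4.88
position: [0.4073, 0.3663, 0.4021]
tool_rot: [1.956, 2.458, 0.017]
ft_force: [1.6, 1.8, -0.2]
grip_width: 0.249
grip_force: 30.0
t 4.88 pos [0.4073 0.3663 0.4021] 
axes [[-0.225, 0.974, 0.007], [0.974, 0.225, 0.009], [0.007, 0.009, -1.0]] F [ 1.6  1.8 -0.2] grip 0.249 30.0
[-0.94  0.07  0.17  1.4  -0.01  1.67 -0.54]
case [ 0.597 -0.088] rack -0.002 0.138
case [ 0.59  -0.106] rack -0.011 0.121
ball1 rack -0.12468752789901127 0.09672161281964495
```

```bash
python3 -m crank '[[[0,0,0,0.1135,0.6],[0,0,0,0.1135,0.6],[0,0,0,0.1135,0.6],[0,0,0,0.1135,0.6],[0,0,0,0.1135,0.6],[0,0,0,0.1135,0.6],[0,0,0,0.1135,0.6],[0,0,0,0.1135,0.6]]]' 30 | tail -1; python3 -m crank '[[[0,0,0,0.1135,0.6],[0,0,0,0.1135,0.6],[0,0,0,0.1135,0.6],[0,0,0,0.1135,0.6],[0,0,0,0.1135,0.6],[0,0,0,0.1135,0.6],[0,0,0,0.1135,0.6],[0,0,0,0,0.6],[0,0,0,0,0.6]]]' 30
python3 -m crank '[[[9.2,30,0,0,0.6],[9.2,30,0,0,0.6],[9.2,30,0,0,0.6],[9.2,30,0,0,0.6],[9.2,30,0,0,0.6],[9.2,30,0,0,0.6],[9.2,30,0,0,0.6],[9.2,30,0,0,0.6]]]' 30 | head -3;python3 -m crank '[[[9.2,30,0,0,0.6],[9.2,30,0,0,0.6],[9.2,30,0,0,0.6],[9.2,30,0,0,0.6],[9.2,30,0,0,0.6],[9.2,30,0,0,0.6],[9.2,30,0,0,0.6],[9.2,30,0,0,0.6],[0,0,0,0,0.6],[0,0,0,0,0.6]]]' 30
python3 - <<'E'
from look import *
s,g=wrist("w3");show(s);print(s["joint_positions"].round(2))
a=get_image("scene");b=get_image("side");np.savez("scene2.npz",**a);np.savez("side2.npz",**b)
c=lambda im,x,y,w,h: cv2.resize(im[y:y+h,x:x+w,::-1],(400,300),interpolation=cv2.INTER_CUBIC)
cv2.imwrite("pics/m2.png",np.vstack([np.hstack([c(a["pixels"],220,120,240,180),c(b["pixels"],290,60,240,180)]),np.hstack([c(g["pixels"],0,0,640,480),c(a["pixels"],220,200,160,120)])]))
E
```

```text
grip_force: 30.0
time: 6.3
position: [0.406, 0.3649, 0.3929]
tool_rot: [3.137, 0.154, -0.003]
ft_force: [-0.0, 0.3, -1.9]
grip_width: 0.245
grip_force: 30.0
time: 6.97
position: [0.5026, 0.1318, 0.3934]
tool_rot: [-3.137, -0.154, 0.002]
time: 7.8
position: [0.5983, -0.101, 0.3928]
tool_rot: [3.138, 0.145, -0.003]
ft_force: [0.1, 0.7, -1.6]
grip_width: 0.248
grip_force: 30.0
t 7.8 pos [ 0.5983 -0.101   0.3928] 
axes [[0.996, 0.092, -0.002], [0.092, -0.996, -0.001], [-0.002, 0.0, -1.0]] F [ 0.1  0.7 -1.6] grip 0.248 30.0
[-0.42  0.24  0.69  1.28 -0.15  1.68 -1.24]
```

View pics/m2.png

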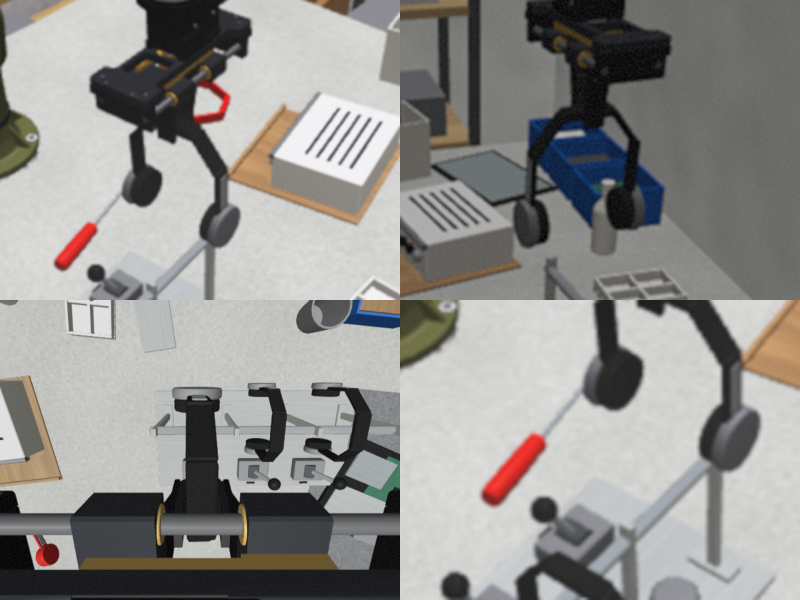

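The headset hangs upright in the grip over the empty bay, with the rail and posts visible in the wrist view. I'll take one enlarged crop to fix the rail's position.

```bash
python3 - <<'E'
import cv2
im=cv2.imread("pics/w3.png");cv2.imwrite("pics/w3c.png",cv2.resize(im[110:310,230:490],(780,600),interpolation=cv2.INTER_CUBIC))
E
```

```text
(no output)
```

View pics/w3c.png

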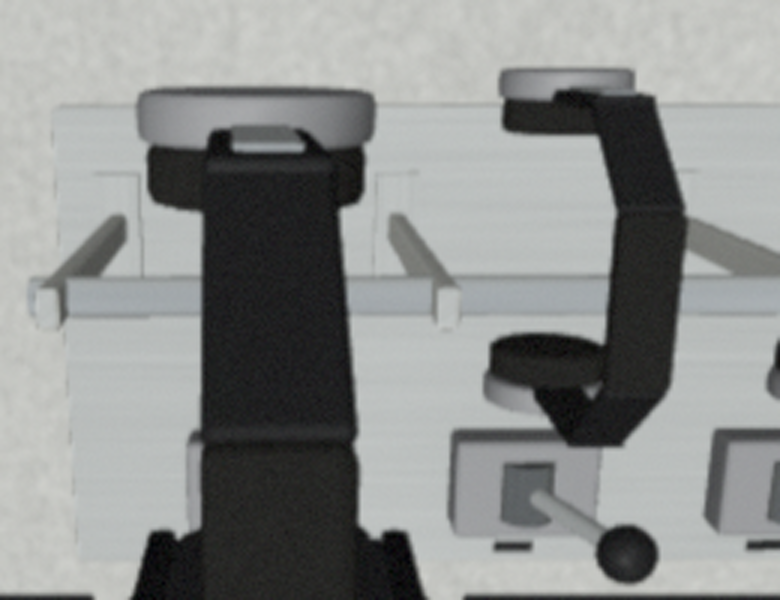

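Enlarged: post tops are at crop (50,308) and (447,307), and the rail is level at crop row 296, so the yaw is right.

```bash
python3 - <<'E'
from h import *
g=dict(np.load("w3.npz"));c=np.array([.5983,-.101]);ax=np.array([[.996,.092],[.092,-.996]])
for u,v,z in [(246.7,212.3,.192),(379,212.3,.192),(260,208.5,.174),(372,208.5,.174)]:
    p=plane(*ray(g,u,v),z);print(p.round(4),(ax@(p[:2]-c)*1000).round(1))
E
```

```text
[ 0.5907 -0.0284  0.192 ] [ -0.9 -73. ]
[ 0.6024 -0.1559  0.192 ] [-0.9 55. ]
[ 0.5916 -0.0385  0.174 ] [ -1.  -62.9]
[ 0.6019 -0.1514  0.174 ] [-1.  50.5]
```

```bash
python3 -m crank '[[[-1,-9,0,0,0.6],[0,0,25,0,0.6],[0,0,25,0,0.6],[0,0,25,0,0.6],[0,0,25,0,0.6],[0,0,25,0,0.6],[0,0,25,0,0.6],[0,0,25,0,0.6],[0,0,25,0,0.6],[0,0,0,0,0.6]]]' 30; python3 -m crank '[[[0,0,4,0,0.6],[0,0,3,0,0.6],[0,0,2,0,0.6],[0,0,0,0,0.6],[0,0,0,0,0.6]]]' 30
```

```text
time: 8.78
position: [0.5936, -0.0865, 0.1885]
tool_rot: [-3.136, -0.154, 0.014]
ft_force: [-1.8, 0.5, -3.3]
grip_width: 0.25
grip_force: 30.0
time: 9.2
position: [0.5977, -0.0898, 0.1857]
tool_rot: [-3.138, -0.148, -0.003]
ft_force: [-0.1, 0.9, -1.5]
grip_width: 0.249
grip_force: 30.0
```

```bash
python3 -m crank '[[[0,0,2,0,0.6],[0,0,1,0,0.6],[0,0,0,0,0.6],[0,0,0,0,0.6]]]' 30 ; python3 -m crank '[[[0,0,1,0,0.6],[0,0,1,0,0.6],[0,0,0,0,0.6],[0,0,0,0,0.6]]]' 30
```

```text
time: 9.53
position: [0.597, -0.0899, 0.1815]
tool_rot: [-3.138, -0.148, 0.0]
ft_force: [-1.2, -0.4, -1.0]
grip_width: 0.25
grip_force: 30.0
time: 9.87
position: [0.597, -0.0898, 0.1794]
tool_rot: [-3.138, -0.148, 0.0]
ft_force: [-0.0, 0.1, -2.7]
grip_width: 0.248
grip_force: 30.0
```

```bash
python3 -m crank '[[[0,0,1,0,0.6],[0,0,0,0,0.6],[0,0,0,0,0.6]]]' 30 ; python3 -m crank '[[[0,0,1,0,0.6],[0,0,0,0,0.6],[0,0,0,0,0.6]]]' 30
```

```text
time: 10.12
position: [0.5971, -0.0898, 0.1786]
tool_rot: [-3.138, -0.148, -0.0]
ft_force: [-0.4, 1.4, -1.9]
grip_width: 0.25
grip_force: 30.0
time: 10.37
position: [0.5972, -0.0898, 0.1783]
tool_rot: [-3.138, -0.148, -0.001]
ft_force: [-1.8, 0.4, 4.2]
grip_width: 0.247
grip_force: 33.0
```

Contact with the rail (+6 N). I'll release gently, with a narrow opening to stay clear of the posts.

```bash
python3 -m crank '[[[0,0,0,0,0.45],[0,0,0,0,0.4],[0,0,0,0,0.35],[0,0,0,0,0.3],[0,0,0,0,0.2],[0,0,0,0,0.2],[0,0,0,0,0.2]]]' 5
python3 - <<'E'
from look import *
s,g=wrist("w4");show(s)
a=get_image("scene");b=get_image("side");np.savez("scene3.npz",**a);np.savez("side3.npz",**b)
c=lambda im,x,y,w,h: cv2.resize(im[y:y+h,x:x+w,::-1],(400,300),interpolation=cv2.INTER_CUBIC)
cv2.imwrite("pics/m3.png",np.vstack([np.hstack([c(a["pixels"],230,190,160,120),c(b["pixels"],310,160,160,120)]),np.hstack([c(g["pixels"],160,120,320,240),c(g["pixels"],0,0,640,480)])]))
E
```

```text
time: 10.95
position: [0.598, -0.09, 0.1783]
tool_rot: [3.138, 0.148, 0.004]
ft_force: [1.2, -0.3, 4.1]
grip_width: 0.391
grip_force: 2.6
t 10.95 pos [ 0.598  -0.09    0.1783] 
axes [[0.996, 0.094, 0.002], [0.094, -0.996, -0.0], [0.002, 0.001, -1.0]] F [ 1.2 -0.3  4.1] grip 0.391 2.6
```

View pics/m3.png

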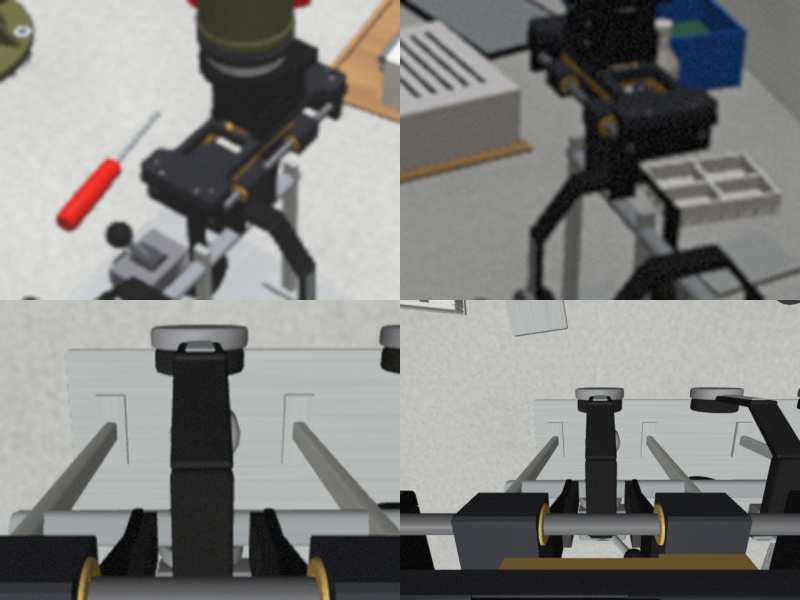

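Released: the headset sits upright on the rail, and the pads at (125,540) and (270,540) are clear of the crown. I'll retreat straight up, shut the gripper and go to the -y side of lever 1.

```bash
python3 -m crank '[[[0,0,-4,0,0.2],[0,0,-8,0,0.2],[0,0,-15,0,0.2],[0,0,-30,0,0.2],[0,0,-30,0,0.2],[0,0,0,0,0.2],[-30,18,0,0,1],[-30,20,0,0,1],[-30,20,0,0,1],[-34,20,0,0,1]]]' 20; python3 -m crank '[[[0,0,0,0,1],[0,0,0,0,1],[0,0,0,0,1]]]' 20
python3 - <<'E'
from look import *
s,g=wrist("w5");show(s)
E
```

```text
time: 11.93
position: [0.4801, -0.1798, 0.2644]
tool_rot: [3.137, 0.15, -0.0]
ft_force: [0.4, 0.0, 0.5]
grip_width: 0.183
grip_force: 0.0
time: 12.18
position: [0.4814, -0.1786, 0.2649]
tool_rot: [-3.137, -0.148, -0.002]
ft_force: [0.5, 1.8, 0.8]
grip_width: 0.026
grip_force: 0.0
t 12.18 pos [ 0.4814 -0.1786  0.2649] 
axes [[0.996, 0.094, 0.001], [0.094, -0.996, 0.001], [0.001, -0.001, -1.0]] F [0.5 1.8 0.8] grip 0.026 0.0
```

```bash
python3 -m crank '[[[-3,3,20,0,1],[0,0,30,0,1],[0,0,30,0,1],[0,0,30,0,1],[0,0,30,0,1],[0,0,20,0,1],[0,0,8,0,1],[0,0,0,0,1],[0,0,0,0,1]]]' 20; python3 -m crank '[[[0,-8,0,0,1],[0,-8,0,0,1],[0,-8,0,0,1],[0,-8,0,0,1],[0,-8,0,0,1],[0,-8,0,0,1],[0,-8,0,0,1],[0,-8,0,0,1],[0,-8,0,0,1],[0,-8,0,0,1]]]' 20;  python3 -m crank '[[[0,-5,0,0,1],[0,-3,0,0,1],[0,0,0,0,1],[0,0,0,0,1]]]' 20
```

```text
time: 12.98
position: [0.4791, -0.1821, 0.0969]
tool_rot: [3.137, 0.15, -0.0]
ft_force: [-0.1, 0.0, -0.2]
grip_width: 0.006
grip_force: 0.0
time: 13.82
position: [0.4705, -0.1018, 0.0964]
tool_rot: [-3.138, -0.148, 0.001]
ft_force: [1.1, -0.3, -0.3]
grip_width: 0.009
grip_force: 0.5
time: 14.15
position: [0.47, -0.0946, 0.0965]
tool_rot: [-3.138, -0.148, 0.0]
ft_force: [0.3, 0.9, -0.2]
grip_width: -0.001
grip_force: 0.0
```

```bash
python3 -m crank '[[[0,-2,0,0,1],[0,0,0,0,1],[0,0,0,0,1]]]' 20 | sed -n 2,4p;python3 -m crank '[[[0,-2,0,0,1],[0,0,0,0,1],[0,0,0,0,1]]]' 20 | sed -n 2,4p; python3 -m crank '[[[0,-2,0,0,1],[0,0,0,0,1],[0,0,0,0,1]]]' 20 | sed -n 2,4p
```

```text
position: [0.4698, -0.093, 0.0966]
tool_rot: [-3.138, -0.147, 0.0]
ft_force: [-0.3, 0.4, -0.4]
position: [0.4696, -0.0909, 0.0965]
tool_rot: [-3.138, -0.148, 0.0]
ft_force: [0.5, -1.1, -0.8]
position: [0.4694, -0.0886, 0.0965]
tool_rot: [-3.138, -0.148, 0.0]
ft_force: [0.2, 0.4, -1.0]
```

```bash
for i in 1; do python3 -m crank '[[[0,-2,0,0,1],[0,0,0,0,1],[0,0,0,0,1]]]' 20 | sed -n 2,4p;python3 -m crank '[[[0,-2,0,0,1],[0,0,0,0,1],[0,0,0,0,1]]]' 20 | sed -n 2,4p; done
python3 - <<'E'
from look import *; from h import *
s,g=wrist("w6");a=get_image("scene");b=get_image("side");np.savez("scene4.npz",**a);np.savez("side4.npz",**b)
c=lambda im,x,y,w,h: cv2.resize(im[y:y+h,x:x+w,::-1],(400,300),interpolation=cv2.INTER_CUBIC)
cv2.imwrite("pics/m4.png",np.vstack([np.hstack([c(a["pixels"],220,210,160,120),c(b["pixels"],300,210,160,120)]),np.hstack([c(g["pixels"],160,120,320,240),c(g["pixels"],0,0,640,480)])]))
E
```

```text
position: [0.4692, -0.0871, 0.0966]
tool_rot: [3.138, 0.148, 0.0]
ft_force: [-1.0, -1.2, -0.6]
position: [0.4692, -0.0868, 0.0966]
tool_rot: [3.135, 0.146, 0.001]
ft_force: [0.7, -4.6, -2.7]
```

View pics/m4.png

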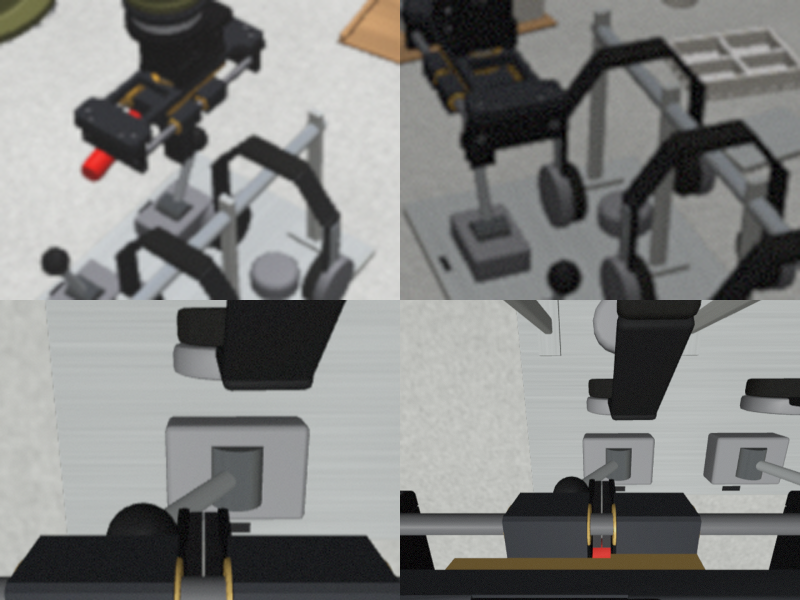

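The headset hangs level in bay 1. Lever 1 leans to +y with its ball against the fingers at wrist (570,487), and the force has risen to 5 N, so it's at the stop. One more small push to confirm, then back off.

```bash
python3 -m crank '[[[0,-2,0,0,1],[0,0,0,0,1],[0,0,0,0,1]]]' 20 | sed -n 2,4p; python3 -m crank '[[[0,10,0,0,1],[0,15,0,0,1],[0,0,-30,0,1],[0,0,-40,0,1],[0,0,-40,0,1],[-20,0,-40,0,1],[-30,0,-20,0,1],[0,0,0,0,1],[0,0,0,0,1],[0,0,0,0,1]]]'
python3 - <<'E'
from look import *; from h import *
from scipy import ndimage as nd
a=get_image("scene");b=get_image("side")
yd=np.array([-.094,.9956]);xd=np.array([.9956,.094]);bay=np.array([.5975,-.092])
# expected ball centre for lean 0.5: project, then centroid of dark blob round it
for L in (.5,.45,.4):
    p=np.r_[bay-.125*xd+.08*np.sin(L)*yd,.034+.08*np.cos(L)];out=[]
    for g in(a,b):
        q=np.linalg.inv(g["T"])@np.r_[p,1];out.append((g["fx"]*q[0]/q[2]+g["cx"],g["fy"]*q[1]/q[2]+g["cy"]))
    print(L,np.round(out,1).tolist())
    if L==.5: e=out
c=[]
for g,(u,v) in zip((a,b),e):
    u,v=int(u),int(v);m=g["pixels"][v-14:v+15,u-14:u+15].max(2)<60;l,n=nd.label(m)
    sz=nd.sum(m,l,range(1,n+1));cen=nd.center_of_mass(m,l,range(1,n+1));print([(int(z),round(u-14+k[1],1),round(v-14+k[0],1)) for z,k in zip(sz,cen)])
E
```

```text
position: [0.4692, -0.0867, 0.0966]
tool_rot: [3.133, 0.145, 0.002]
ft_force: [1.3, -9.1, -3.1]
time: 16.63
position: [0.4229, -0.1116, 0.2634]
tool_rot: [-3.137, -0.149, -0.001]
ft_force: [-0.1, 0.2, -0.3]
grip_width: 0.002
grip_force: 0.0
0.5 [[297.2, 265.3], [328.7, 265.2]]
0.45 [[296.2, 265.6], [329.3, 265.4]]
0.4 [[295.2, 266.0], [329.9, 265.7]]
[(55, np.float64(297.4), np.float64(265.3)), (39, np.float64(308.0), np.float64(276.1))]
[(90, np.float64(329.3), np.float64(265.8))]
```

```bash
python3 -c "
from bench import job
print(job.close_job())"
```

```text
the job is handed in; nothing more can be done
None
```

The headset hangs upright over the rail in bay 1, lever 1 is pushed fully over against its stop, and the robot never went near the parked headsets or their levers; the job was handed in at about 17 s.

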